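# Pack out the drill vise

### The arm

A 6-joint arm with a two-finger parallel gripper is mounted at the origin on the work surface. World frame = base frame: x ahead of the robot, y to its left, z up, the work surface at z = 0. Lengths are in mm, angles in rad, forces in N, time in s.
With the tool pointing down it reaches from about 350 to 775 mm from the base axis. Payload 7.3 kg.
Tool frame: the origin (TCP) lies on the centre line of the jaws, within the pads' length; the fingertips stand 17 mm ahead of it and the grasp point (between the pads) lies 2 mm behind it; z points along the fingers, y is the line along which they close (so a half turn about z gives the same grasp; the last joint's range is limited). The gripper opens to 92 mm and grips with 3 to 60 N. Pads are 19 mm wide; open, the fingers measure 130 mm over their backs; the gripper's body (75 mm by 190 mm) begins 47 mm behind the grasp point.
Start: joints at [1.124, 0.342, 1.524, -0, 1.275, -0.146], TCP at [155.535, 501.452, 219.441] pointing down, gripper open.
Joint ranges: [-2.53, 2.53], [-0.77, 2.02], [0.04, 2.7], [-1, 4.14], [0.28, 2.66], [-3.11, 3.11]. Speed limits (rad/s): [2.57, 2.57, 3.14, 3.14, 3.14, 3.14].

### API

Orientations are given as [roll, pitch, yaw] about the fixed x, y, z axes, in that order (R = Rz(yaw) Ry(pitch) Rx(roll)).
In Python, from plant import bot gives the robot as it stands. The module is installed in compiled form; this text tells all that it offers.
- The arm moves only by the shell command python3 -m pendant 'ROWS'. ROWS is JSON, a list of rows, each a list of 3 entries, a list of its own where there are three numbers: the shift along the world's x, y, z as a fraction of full scale, then the turn, a rotation vector about the world's x, y, z as a fraction of full scale, then the opening, from -1 (shut) to 1 (fully open), so that 0 is half open. In form: [[[tx, ty, tz], [rx, ry, rz], claw], ...]. A call has exactly 10 rows; each row shifts and turns the commanded pose from where the row before left it; what a row does not reach is not made up. Full scale, the value 1, is 30 mm for a shift and 0.12 rad for a turn. A row lasts 1/12 s, in which the tool goes at most 41.7 mm and 7.16 degrees, less where a joint would pass 70% of its speed; a pose out of reach is approached as far as the arm can. A call with a number of a shift or a turn outside -1 to 1 is refused whole. A call with a gripper value outside its range is refused whole. The fingers move at their own pace and stop on an object; the grip force is fixed at half the most. Time passes only in rows, so rows that do not move let the fingers close, or fill a call up. It gives the time, the measured TCP pose, the force, the opening and the grip force at its end, in the units of the state.
- bot.get_obs(): the state, without advancing time (a new reading comes with each control period).
- bot.capture(name): name is "side" or "top" or "wrist"; returns the picture (420x560x3 uint8, blue, green, red); there is no depth.
- bot.camera_params(name): a dict with "fovy" (degrees; the focal length in pixels is half the picture's height over the tangent of half this angle, whatever the lens; pixels are square), "cx", "cy" (the principal point, pixels), "camera_from_world" (4x4, takes a point from world to camera coordinates). Camera axes: x right, y down, z forward; pixel columns grow to the right and rows downward; lengths in mm; the calibration is good to about 2 mm. A picture is of the moment at which its call begins: read the wrist's pose just before it. camera_params takes no time and is no camera call; for the wrist camera it gives the pose at the moment of the call.
- bot.close_job(): hands the job in; it is judged then, once.
The state is a dict: "time": time; "joint_positions": joint angles; "dq": joint speeds; "tau": joint torques, N m; "tool_pos": TCP position; "tcp_rot": TCP orientation; "contact_force": force on the tool from outside, world axes, zero at the start; "moment": the same for the moment, N m; "grip_width": finger opening in mm; "finger_force": force on a finger pad.
Only numpy, scipy, OpenCV 4.12 (cv2) and the standard library are available. Lean on these libraries where they do the work, as an engineer would, in place of code of your own. Each camera call takes 0.05 s, during which the arm holds its last target. There are 200 camera calls.

### The job

Find out by trying which of the four packing blocks in the rack is the thickest that slides into the gap of the drill vise, and leave that one upright, fully down on the bed of the gap and let go, midway along the jaws so that it presses back the sprung brass finger. Feel your way and never force a block: no more than 50 N between it and the vise, bearing in mind that a wedged block multiplies your push; the other three blocks must end up standing in pockets of the rack, and the other things on the bench stay where they are.

Things in the scene. Friction and masses are not known exactly. Their poses are not given: they have to be found in the camera images.
- vise: green drill vise bolted to the bench. Origin on the bench below the middle of the fixed jaw's face; x runs from the fixed jaw (face at x = 0, 35 mm thick, top 70 mm above bench) across the gap to the moving jaw, y along the jaws (-50 to 50 mm), z up. An end block (45 mm high), screw and crossbar lie beyond the moving jaw, to x = 205 mm
- vise_gap (a point): point on the bed of the gap, 30 mm above the bench, at the foot of the fixed jaw's face, midway along the jaws; axes as the vise. Moving jaw: locked, 45 mm thick, top 60 mm above the bench (10 mm lower than the fixed jaw), its face somewhere between x = 15 and 25.5 mm: the gap differs every time and is not measured
- finger (a joint): sprung brass finger, 12 mm wide, hinged mid-jaw in the fixed jaw's face 61 mm above the bench; its lower end, 38 mm above it, leans 7 mm into the gap. Rad: 0 hanging free; pressed back by a released block 0.30 less 0.042 per mm of slack. It pushes a released block (1 to 4 N) against the moving jaw. Above 0.17 = snug, under 0.15 = a thicker one belongs there
- dial (a point): middle of a white dial plate, 50 x 30 mm, on the y = +50 mm end of the fixed jaw, reaching 100 mm above the bench. The red pointer before it turns with the finger: over the red patch the gap is empty or the block loose, over the green patch beside it the fit is snug
- rack: fixed wooden rack 50 mm (x) x 200 mm (y) x 22 mm high, with four pockets in a row at y = -75, -25, 25 and 75 mm, each 28 mm (x) x 41 mm (y), 14 mm deep (pocket floor 8 mm above the bench). Origin: centre of its underside on the bench; z up
- packer_red: packing block 20 mm thick (x), 36 mm wide (y): aluminium foot 20 x 36 x 46 mm high, two long lower edges rounded 2 mm, and centred on it a red grip tab 12 (x) x 24 (y) x 32 mm high; 78 mm in all, about 80 g. Origin: centre of the underside, z up. Starts standing in a rack pocket, x along the rack's x; either way round fits the vise
- packer_yellow: packing block 17.5 mm thick (x), 36 mm wide (y): aluminium foot 17.5 x 36 x 46 mm high, two long lower edges rounded 2 mm, and centred on it a yellow grip tab 12 (x) x 24 (y) x 32 mm high; 78 mm in all, about 80 g. Origin: centre of the underside, z up. Starts standing in a rack pocket, x along the rack's x; either way round fits the vise
- packer_blue: packing block 15 mm thick (x), 36 mm wide (y): aluminium foot 15 x 36 x 46 mm high, two long lower edges rounded 2 mm, and centred on it a blue grip tab 12 (x) x 24 (y) x 32 mm high; 78 mm in all, about 80 g. Origin: centre of the underside, z up. Starts standing in a rack pocket, x along the rack's x; either way round fits the vise
- packer_green: packing block 22.5 mm thick (x), 36 mm wide (y): aluminium foot 22.5 x 36 x 46 mm high, two long lower edges rounded 2 mm, and centred on it a green grip tab 12 (x) x 24 (y) x 32 mm high; 78 mm in all, about 80 g. Origin: centre of the underside, z up. Starts standing in a rack pocket, x along the rack's x; either way round fits the vise
- glue: bystander: white glue bottle, 52 mm across, 140 mm tall; origin under its centre
- jar: bystander: glass jar, 66 mm across, 80 mm tall; origin under its centre
- tape: bystander: paper tape roll, 60 mm across, 24 mm high; origin under its centre
- screwdriver: bystander: screwdriver lying along its x, about 200 mm long
- hammer: bystander: hammer lying along its x, about 280 mm long
- offcut: bystander: wooden offcut 50 x 90 x 20 mm; origin under its centre
There are look-alikes about, which are no part of the job. Leave any green or white look-alike of the rack alone. Leave any pink look-alike of the packer_red alone.

How it is judged:
By the outcome, as a careful person would: the job done as asked, in the order asked, and still so for the second after the job is handed in, with the robot touching nothing.
It also fails if it takes over 72 s, if anything falls off the work surface, if the arm or the gripper's body presses on something with over 40 N, if the wrist force passes 120 N, or if a joint passes its speed limit or range.

## Working session

There is one attempt and no reset: what is moved stays moved. The work goes in short steps, Python scripts to look and compute and a shell command to move; the robot and the scene stay as the last step left them, time stands still between calls to the robot, and variables do not carry over. Pictures are saved under pics/ and viewed, at most 10 in all, crops included, and the job is handed in when it is done.

```bash
mkdir -p pics; cat > h.py <<'E'
import numpy as np,cv2
from plant import bot
def ray(p,uv,h):
    f=210/np.tan(np.radians(p["fovy"])/2); T=np.array(p["camera_from_world"]); R=T[:3,:3]; c=-R.T@T[:3,3]
    d=R.T@np.array([(uv[0]-p["cx"])/f,(uv[1]-p["cy"])/f,1]); return c+d*(h-c[2])/d[2]
def proj(p,P):
    f=210/np.tan(np.radians(p["fovy"])/2); T=np.array(p["camera_from_world"]); q=T[:3,:3]@np.array(P)+T[:3,3]
    return np.array([q[0]/q[2]*f+p["cx"],q[1]/q[2]*f+p["cy"]])
E
python3 - <<'E'
from h import *
for n in("top","side"):
    cv2.imwrite(f"pics/{n}0.png",bot.capture(n)); p=bot.camera_params(n); T=np.array(p["camera_from_world"]);print(n,p["fovy"],p["cx"],p["cy"],(-T[:3,:3].T@T[:3,3]).round(),T[:3,:3].round(2).tolist())
o=bot.get_obs();print({k:np.round(v,3).tolist() for k,v in o.items()})
E
```

```text
top 46.61438872683665 283.1797994080617 213.98670414084205 [ 273.    2. 1336.] [[-0.03, -1.0, -0.01], [-0.98, 0.03, -0.17], [0.17, 0.0, -0.99]]
side 53.61165489765035 281.79930023804906 214.12459339805483 [ 454. -873.  646.] [[1.0, -0.05, -0.0], [-0.03, -0.54, -0.84], [0.04, 0.84, -0.54]]
{'time': 0.1, 'joint_positions': [1.124, 0.343, 1.525, -0.0, 1.275, -0.146], 'dq': [0.0, -0.002, -0.002, 0.003, 0.001, 0.001], 'tau': [0.001, -43.201, -24.47, 0.072, 0.053, -0.0], 'tool_pos': [155.376, 501.1, 218.832], 'tcp_rot': [-3.14, -0.0, 2.841], 'contact_force': [-1.011, 0.154, 0.486], 'moment': [0.014, -0.028, 0.003], 'finger_force': 0.0, 'grip_width': 91.27}
```

View pics/top0.png

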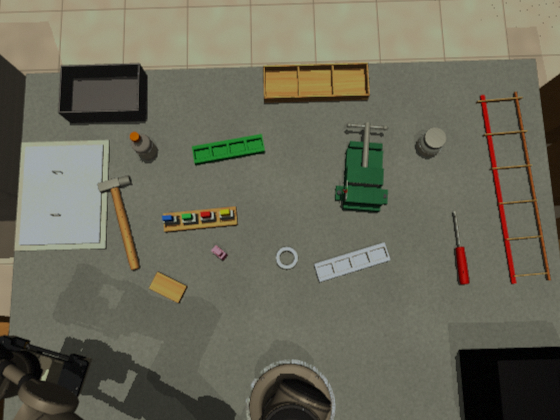

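View pics/side0.png

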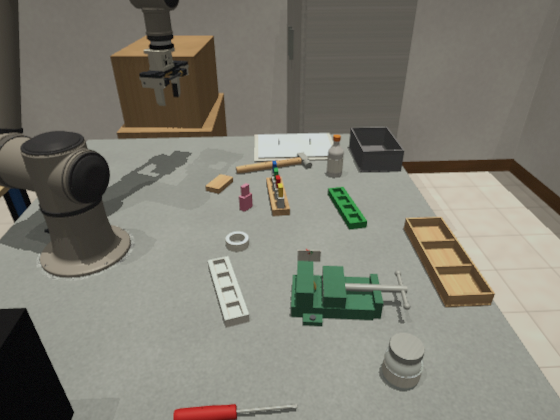

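Candidates for the rack: wooden with four blocks (top 200,218), green look-alike (229,150), white look-alike (352,262), and the wooden tray (316,82). I choose the wooden rack with blocks. Blocks are blue (168,218), green (187,216), red (207,214) and yellow (226,212). The pink look-alike at (218,252) is not mine. The vise is at (363,180), with its dial on the left (+y) end at about (341,193).

```bash
python3 - <<'E'
from h import *
im=cv2.imread("pics/top0.png");p=bot.camera_params("top");hsv=cv2.cvtColor(im,cv2.COLOR_BGR2HSV)
def blob(lo,hi,box,h,nm):
    m=cv2.inRange(hsv,lo,hi);k=np.zeros_like(m);x0,y0,x1,y1=box;k[y0:y1,x0:x1]=m[y0:y1,x0:x1]
    c=max(cv2.findContours(k,0,2)[0],key=cv2.contourArea);r=cv2.minAreaRect(c)
    print(nm,r,ray(p,r[0],h).round(1)); return r
B=(155,200,245,235)
blob((100,120,60),(130,255,255),B,86,"blue");blob((50,120,60),(75,255,255),B,86,"green");blob((0,170,60),(6,255,255),B,86,"red");blob((24,150,90),(34,255,255),B,86,"yellow")
r=blob((8,60,60),(24,255,255),B,22,"rack")
print([ray(p,c,22).round(1).tolist() for c in cv2.boxPoints(r)])
r=blob((55,80,20),(85,255,255),(330,130,400,215),45,"vise")
print(p and [ray(p,u,70).round(1) for u in ((345,207),(380,208),(341,193))])
a=cv2.resize(im[190:270,150:250],None,fx=4,fy=4,interpolation=2);b=cv2.resize(im[110:220,325:400],None,fx=4,fy=4,interpolation=2)
o=np.zeros((440,710,3),np.uint8);o[:320,:400]=a;o[:,405:705]=b;cv2.imwrite("pics/crop.png",o)
E
```

```text
blue ((166.51998901367188, 217.63995361328125), (4.525484085083008, 9.333809852600098), 81.8698959350586) [491.3 307.2  86. ]
green ((186.0, 216.0), (4.0, 8.0), 90.0) [494.2 256.4  86. ]
red ((205.0, 214.0), (4.0, 8.0), 90.0) [498.1 206.9  86. ]
yellow ((224.5, 211.5), (5.0, 9.0), 90.0) [503.2 156.1  86. ]
rack ((199.5093994140625, 218.5966339111328), (19.73556900024414, 74.88835144042969), 84.42780303955078) [497.2 232.5  22. ]
[[517.5, 337.4, 22.0], [531.8, 132.8, 22.0], [477.1, 128.1, 22.0], [463.0, 331.3, 22.0]]
vise ((362.7310485839844, 175.72760009765625), (52.06951904296875, 69.0938491821289), 4.763641834259033) [ 598.8 -216.    45. ]
[array([ 509. , -160.3,   70. ]), array([ 503.6, -252.4,   70. ]), array([ 547.1, -151.6,   70. ])]
```

View pics/crop.png

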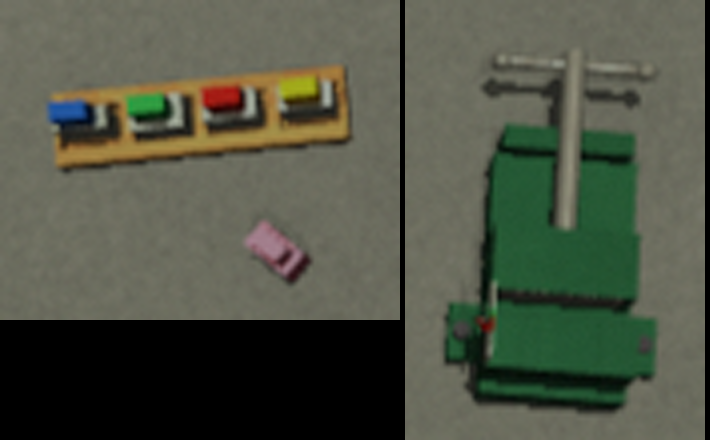

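The close crop confirms it: a wooden rack holding blue, green, red and yellow from left (+y) to right, with the pink dummy separate. In the vise crop the fixed jaw is nearest the robot, the moving jaw is beyond it, and the dial is at the left end. I'll move over the rack for a closer look.

```bash
python3 -m pendant '[[[0.57,-0.45,0.13],[0,0,-0.5],1],[[0.57,-0.45,0.13],[0,0,-0.5],1],[[0.57,-0.45,0.13],[0,0,-0.5],1],[[0.57,-0.45,0.13],[0,0,-0.5],1],[[0.57,-0.45,0.13],[0,0,-0.5],1],[[0.57,-0.45,0.13],[0,0,-0.5],1],[[0.57,-0.45,0.13],[0,0,-0.5],1],[[0.57,-0.45,0.13],[0,0,-0.5],1],[[0.57,-0.45,0.13],[0,0,-0.5],1],[[0.57,-0.45,0.13],[0,0,-0.5],1]]'
python3 -m pendant '[[[0.57,-0.45,0.13],[0,0,-0.5],1],[[0.57,-0.45,0.13],[0,0,-0.5],1],[[0.57,-0.45,0.13],[0,0,-0.5],1],[[0.57,-0.45,0.13],[0,0,-0.5],1],[[0.57,-0.45,0.13],[0,0,-0.5],1],[[0.57,-0.45,0.13],[0,0,-0.5],1],[[0.57,-0.45,0.13],[0,0,-0.5],1],[[0.57,-0.45,0.13],[0,0,-0.5],1],[[0.57,-0.45,0.13],[0,0,-0.5],1],[[0.57,-0.45,0.13],[0,0,-0.5],1]]'
python3 - <<'E'
from h import *
p=bot.camera_params("wrist");im=bot.capture("wrist");cv2.imwrite("pics/w1.png",im);np.save("w1.npy",p,allow_pickle=True)
T=np.array(p["camera_from_world"]);print((-T[:3,:3].T@T[:3,3]).round(),T[:3,:3].round(2).tolist(),p["fovy"])
E
```

```text
time: 0.93
tool_pos: [327.1, 365.5, 258.3]
tcp_rot: [-3.141, 0.0, 2.238]
contact_force: [-0.4, -0.7, 0.4]
grip_width: 92.1
finger_force: 0.0
time: 1.77
tool_pos: [498.1, 230.6, 297.2]
tcp_rot: [-3.141, 0.0, 1.638]
contact_force: [0.4, 0.3, 0.1]
grip_width: 91.5
finger_force: 0.0
[494. 307. 462.] [[1.0, 0.07, -0.0], [0.06, -0.96, 0.29], [0.02, -0.29, -0.96]] 68.01754885815299
```

View pics/w1.png

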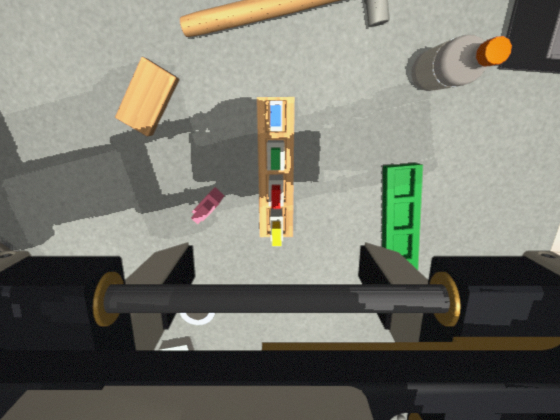

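The wrist view shows the rack upright in the picture: blue (277,115), green (276,156), red (276,195) and yellow (277,235), tilted views of the tabs.

```bash
python3 - <<'E'
from h import *
p=np.load("w1.npy",allow_pickle=True).item();im=cv2.imread("pics/w1.png");hsv=cv2.cvtColor(im,cv2.COLOR_BGR2HSV)
m0=np.zeros(im.shape[:2],np.uint8);m0[90:250,254:300]=255
for n,lo,hi in(("blue",(100,100,60),(130,255,255)),("green",(50,120,40),(80,255,255)),("red",(0,180,60),(6,255,255)),("yellow",(25,150,90),(34,255,255)),("rack",(8,60,60),(23,220,255))):
    m=cv2.inRange(hsv,lo,hi)&m0; c=max(cv2.findContours(m,0,2)[0],key=cv2.contourArea);x,y,w,h=cv2.boundingRect(c);ys,xs=np.nonzero(m)
    H=22 if n=="rack" else 86
    print(n,(x,y,w,h),"far edge",ray(p,(x+w/2,y),H).round(1),"near edge",ray(p,(x+w/2,y+h),H).round(1), "L/R",ray(p,(x,y+h/2),H).round(1)[0],ray(p,(x+w,y+h/2),H).round(1)[0])
    if n=="rack": print([ray(p,q,22).round(1)[:2].tolist() for q in cv2.boxPoints(cv2.minAreaRect(c))])
for P in((495,207,86),(498,157,86)): print(proj(p,P).round())
a=cv2.resize(im[80:260,220:340],None,fx=4,fy=3.3,interpolation=2);cv2.imwrite("pics/w1c.png",a[:600])
E
```

```text
blue (271, 105, 10, 21) far edge [492.6 319.   86. ] near edge [494.2 295.8  86. ] L/R 487.6 499.2
green (271, 148, 9, 21) far edge [495.2 270.4  86. ] near edge [496.9 245.3  86. ] L/R 490.7 501.5
red (272, 186, 8, 22) far edge [498.9 224.3  86. ] near edge [500.8 196.   86. ] L/R 494.8 504.8
yellow (272, 228, 9, 18) far edge [503.2 169.3  86. ] near edge [504.8 144.3  86. ] L/R 498.2 509.8
rack (256, 97, 39, 140) far edge [491.  331.1  22. ] near edge [504.2 131.3  22. ] L/R 469.6 524.8
[[465.1, 329.4], [515.7, 332.7], [532.1, 134.8], [474.6, 130.9]]
[272. 199.]
[272. 237.]
```

View pics/w1c.png

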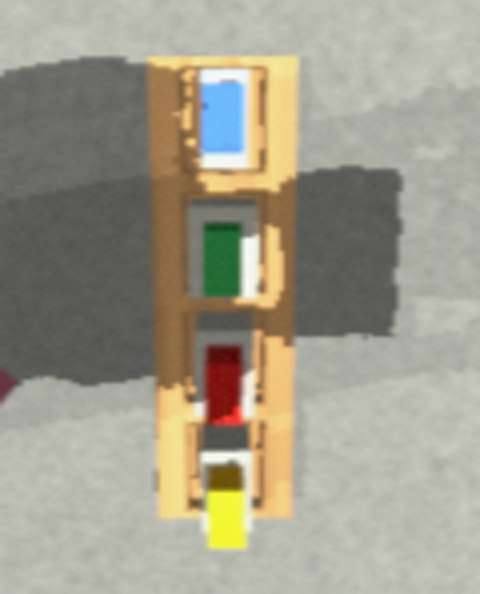

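Top and wrist views agree (red at about (500,207.5), rack yaw ≈ 0.075). I'll try red first, since it is in the middle of the range.

```bash
python3 -m pendant '[[[0.03,-0.19,-0.8],[0,0,0.08],1],[[0.03,-0.19,-0.8],[0,0,0],1],[[0,-0.19,-0.8],[0,0,0],1],[[0,-0.19,-0.8],[0,0,0],1],[[0,0,-0.8],[0,0,0],1],[[0,0,-0.8],[0,0,0],1],[[0,0,-0.8],[0,0,0],1],[[0,0,-0.7],[0,0,0],1],[[0,0,-0.6],[0,0,0],1],[[0,0,-0.3],[0,0,0],1]]'
python3 -m pendant '[[[0,0,0],[0,0,0],1],[[0,0,0],[0,0,0],-1],[[0,0,0],[0,0,0],-1],[[0,0,0],[0,0,0],-1],[[0,0,0],[0,0,0],-1],[[0,0,0],[0,0,0],-1],[[0,0,0],[0,0,0],-1],[[0,0,0],[0,0,0],-1],[[0,0,0],[0,0,0],-1],[[0,0,0],[0,0,0],-1]]'
```

```text
time: 2.65
tool_pos: [497.7, 208.3, 78.8]
tcp_rot: [-3.137, 0.001, 1.651]
contact_force: [-0.3, -0.1, -0.1]
grip_width: 91.6
finger_force: 0.0
time: 3.48
tool_pos: [499.3, 208.6, 81.5]
tcp_rot: [3.142, 0.0, 1.65]
contact_force: [0.0, 0.2, 0.0]
grip_width: 36.2
finger_force: 0.0
```

```bash
python3 -m pendant '[[[0,0,-0.09],[0,0,0],-1],[[0,0,-0.09],[0,0,0],-1],[[0,0,0],[0,0,0],-1],[[0,0,0],[0,0,0],-1],[[0,0,0],[0,0,0],-1],[[0,0,0],[0,0,0],-1],[[0,0,0],[0,0,0],-1],[[0,0,0],[0,0,0],-1],[[0,0,0],[0,0,0],-1],[[0,0,0],[0,0,0],-1]]'
python3 -c "
from h import *
o=bot.get_obs();print(o['contact_force'],o['moment'],o['tool_pos'])"
```

```text
time: 4.32
tool_pos: [499.3, 208.7, 76.1]
tcp_rot: [3.141, -0.0, 1.65]
contact_force: [-0.5, 1.0, -1.0]
grip_width: 11.0
finger_force: 30.0
[-0.48234016  0.97739504 -0.9678123 ] [-0.09408546  0.06520383 -0.01181726] [499.34188948 208.67851093  76.07600797]
```

```bash
python3 -m pendant '[[[0,0,0.4],[0,0,0],-1],[[0,0,0.8],[0,0,0],-1],[[0,0,1],[0,0,0],-1],[[0,0,1],[0,0,0],-1],[[0,0,1],[0,0,0],-1],[[0.135,-0.5,0.21],[0,0,-0.08],-1],[[0.135,-0.93,0.21],[0,0,-0.08],-1],[[0.135,-0.93,0.21],[0,0,-0.08],-1],[[0.135,-0.93,0.21],[0,0,-0.08],-1],[[0.135,-0.93,0.21],[0,0,-0.08],-1]]'
python3 -m pendant '[[[0.135,-0.93,0.21],[0,0,-0.08],-1],[[0.135,-0.93,0.21],[0,0,-0.08],-1],[[0.135,-0.93,0.21],[0,0,-0.08],-1],[[0.135,-0.93,0.21],[0,0,-0.08],-1],[[0.135,-0.93,0.21],[0,0,-0.08],-1],[[0.135,-0.93,0.21],[0,0,-0.08],-1],[[0.135,-0.93,0.21],[0,0,-0.08],-1],[[0.135,-0.93,0.21],[0,0,-0.08],-1],[[0.135,-0.93,0.21],[0,0,-0.08],-1],[[0.135,-0.93,0.21],[0,0,-0.08],-1]]'
python3 - <<'E'
from h import *
T=bot.camera_params("top");print([ray(T,u,70).round(1).tolist() for u in((348,186.75),(387.5,190))])
p=bot.camera_params("wrist");im=bot.capture("wrist");cv2.imwrite("pics/w2.png",im);np.save("w2.npy",p,allow_pickle=True)
E
```

```text
time: 5.15
tool_pos: [519.5, 80.9, 234.0]
tcp_rot: [3.141, 0.0, 1.602]
contact_force: [0.9, 0.2, -0.9]
grip_width: 10.9
finger_force: 30.0
time: 5.98
tool_pos: [560.0, -198.3, 296.8]
tcp_rot: [-3.142, -0.0, 1.506]
contact_force: [0.6, -0.6, -1.5]
grip_width: 10.9
finger_force: 30.0
[[563.5, -171.0, 70.0], [551.6, -275.3, 70.0]]
```

View pics/w2.png

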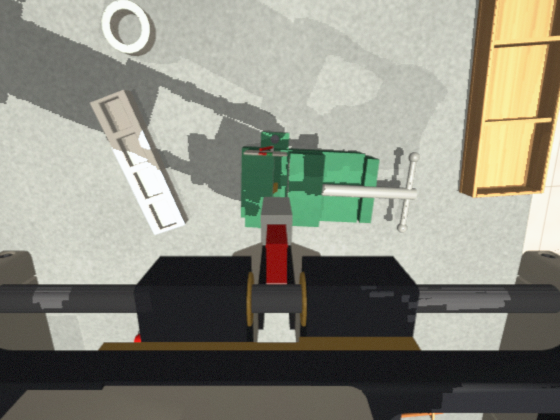

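The wrist view shows the vise: fixed jaw at columns 243–274, gap 274–289, moving jaw 289–324, red pointer at (265,152), and the held red block at (277,220) in front. I'll zoom in on the gap.

```bash
python3 - <<'E'
from h import *
im=cv2.imread("pics/w2.png");cv2.imwrite("pics/w2c.png",cv2.resize(im[125:225,232:332],None,fx=6,fy=6,interpolation=0))
g=im[:,:,1].astype(int)
for r in (160,170,180,190): print(r,g[r,238:330].tolist())
E
```

```text
160 [122, 120, 119, 111, 103, 100, 96, 97, 99, 100, 99, 100, 102, 100, 100, 103, 103, 101, 99, 99, 99, 99, 100, 99, 99, 100, 98, 100, 98, 100, 99, 95, 98, 98, 101, 96, 90, 80, 81, 79, 79, 80, 91, 131, 169, 170, 172, 167, 146, 89, 81, 117, 164, 175, 175, 175, 176, 176, 175, 176, 175, 175, 175, 175, 173, 150, 92, 83, 83, 86, 85, 85, 83, 85, 85, 82, 84, 81, 83, 86, 84, 86, 83, 84, 82, 88, 113, 154, 172, 172, 173, 174]
170 [125, 124, 123, 113, 102, 98, 98, 96, 97, 95, 95, 95, 96, 97, 97, 96, 93, 96, 97, 96, 95, 99, 97, 95, 95, 96, 97, 96, 94, 97, 95, 96, 94, 95, 98, 95, 82, 79, 79, 79, 80, 81, 88, 130, 172, 171, 167, 165, 144, 89, 95, 133, 166, 172, 171, 170, 170, 173, 176, 173, 175, 174, 174, 174, 172, 147, 92, 79, 80, 83, 82, 84, 85, 85, 84, 86, 81, 84, 82, 82, 80, 79, 78, 82, 84, 112, 152, 173, 176, 175, 176, 171]
180 [120, 120, 116, 106, 100, 99, 96, 96, 95, 96, 97, 97, 97, 96, 98, 98, 98, 95, 97, 94, 98, 97, 96, 96, 96, 98, 98, 98, 95, 97, 95, 95, 97, 96, 92, 80, 78, 80, 79, 79, 80, 80, 87, 93, 94, 94, 96, 95, 92, 93, 104, 143, 176, 177, 178, 177, 179, 180, 177, 180, 180, 178, 181, 178, 156, 105, 97, 94, 97, 94, 99, 96, 98, 96, 97, 98, 95, 99, 99, 97, 98, 97, 95, 98, 114, 151, 172, 184, 185, 185, 183, 184]
190 [122, 123, 116, 103, 98, 123, 144, 128, 99, 97, 96, 97, 96, 94, 96, 96, 98, 95, 95, 96, 95, 95, 93, 97, 95, 95, 96, 94, 95, 96, 95, 97, 96, 95, 92, 81, 80, 78, 85, 121, 158, 164, 170, 176, 177, 177, 154, 103, 85, 88, 98, 97, 98, 104, 107, 103, 105, 104, 104, 104, 105, 105, 105, 105, 105, 104, 100, 96, 95, 95, 94, 94, 96, 93, 94, 95, 93, 93, 93, 94, 95, 94, 97, 101, 124, 155, 209, 244, 249, 250, 250, 250]
```

View pics/w2c.png

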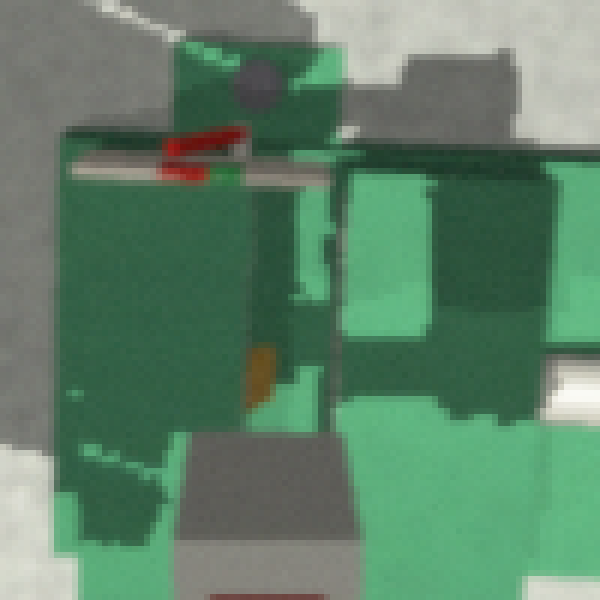

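```bash
python3 - <<'E'
from h import *
p=np.load("w2.npy",allow_pickle=True).item()
c=lambda x,y:((x-.5)/6+232,(y-.5)/6+125)
F=[ray(p,c(*q),70) for q in((252,190),(244,430))];M=[ray(p,c(*q),60) for q in((342,190),(336,430))]
for A in(F,M): print(np.round(A,1).tolist(),"yaw",np.arctan2(-(A[0]-A[1])[0],(A[0]-A[1])[1]))
d=(F[0]-F[1])[:2];d/=np.linalg.norm(d);n=np.array([d[1],-d[0]])
print("gap",[(m-F[0])[:2]@n for m in M])
print("dial top edge ends z100",[ray(p,c(*q),100).round(1) for q in((70,155),(330,172))])
print("finger top/bot edge",[ray(p,c(*q),z).round(1) for q,z in(((268,345),50),((268,412),40),((248,412),60))])
print("fixed jaw corner (dial end, back)",ray(p,c(66,185),70).round(1), "back far corner",ray(p,c(58,550),70).round(1),"-y end",ray(p,c(80,600),70).round(1))
o=bot.get_obs();print(o["tool_pos"],o["tcp_rot"])
E
```

```text
[[559.8, -170.3, 70.0], [554.6, -221.7, 70.0]] yaw -0.1011904963811321
[[578.9, -172.8, 60.0], [574.7, -225.6, 60.0]] yaw -0.07906255026425993
gap [np.float64(19.21186377279612), np.float64(20.383702689041602)]
dial top edge ends z100 [array([ 525.9, -157.6,  100. ]), array([ 575.5, -164.1,  100. ])]
finger top/bot edge [array([ 560.7, -207.5,   50. ]), array([ 559.6, -225.4,   40. ]), array([ 555.5, -220.2,   60. ])]
fixed jaw corner (dial end, back) [ 521.2 -166.7   70. ] back far corner [ 511.8 -246.2   70. ] -y end [ 515.5 -258.2   70. ]
[ 560.5704872  -203.73904326  297.55102377] [3.13954793 0.00409815 1.5016659 ]
```

Gap ≈ 19–20.5 mm, vise yaw ≈ −0.1, gap foot ≈ (555,−214). I'll take one closer look before insertion, to refine the yaw and x.

```bash
python3 -m pendant '[[[0.025,-0.2,-0.42],[0,0,-0.03],-1],[[0.025,-0.2,-0.42],[0,0,-0.03],-1],[[0.025,-0.2,-0.42],[0,0,-0.03],-1],[[0.025,-0.2,-0.42],[0,0,-0.03],-1],[[0.025,-0.2,-0.42],[0,0,-0.03],-1],[[0.025,-0.2,-0.42],[0,0,-0.03],-1],[[0.025,-0.2,-0.42],[0,0,-0.03],-1],[[0.025,-0.2,-0.42],[0,0,-0.03],-1],[[0.025,-0.2,-0.42],[0,0,-0.03],-1],[[0,0,0],[0,0,0],-1]]'
python3 - <<'E'
from h import *
p=bot.camera_params("wrist");im=bot.capture("wrist");cv2.imwrite("pics/w3.png",im);np.save("w3.npy",p,allow_pickle=True)
q=proj(p,(565,-190,70));print(q);x,y=q.astype(int)
y0=max(0,y-75);x0=x-90;print(x0,y0)
cv2.imwrite("pics/w3c.png",cv2.resize(im[y0:y0+150,x0:x0+180],None,fx=4,fy=4,interpolation=2))
o=bot.get_obs();print(o["tool_pos"],o["tcp_rot"],o["contact_force"],o["moment"])
E
```

```text
time: 6.87
tool_pos: [565.6, -251.3, 179.9]
tcp_rot: [-3.137, -0.002, 1.473]
contact_force: [-1.4, 0.0, -1.0]
grip_width: 11.0
finger_force: 30.0
[268.00698141 135.27044679]
178 60
[ 566.10276033 -250.98353907  181.41501331] [-3.13873258e+00 -1.36975806e-03  1.47323694e+00] [-0.82009709  0.20725336 -0.6978102 ] [-0.07292561  0.09214419 -0.03961952]
```

View pics/w3c.png

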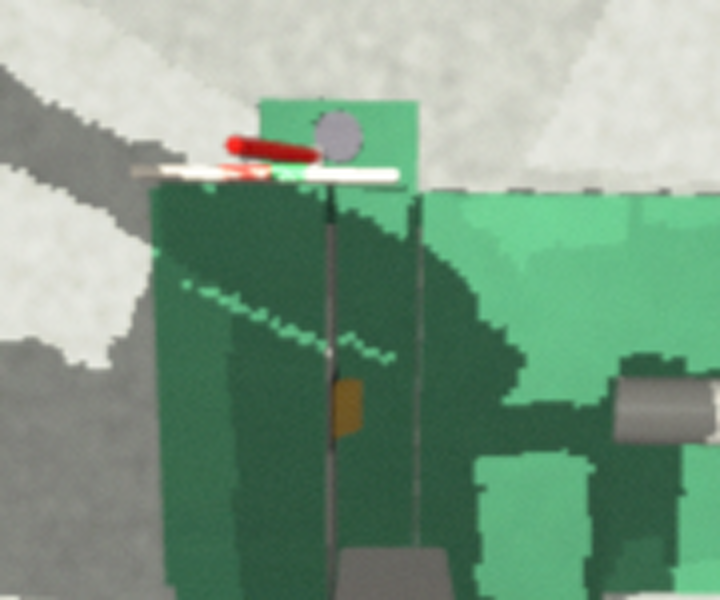

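The crop shows the fixed-face edge running (330,225)→(333,540), the moving-jaw edge (420,200)→(416,540), the finger at rows 378–437, and the dial plate at (265,173).

```bash
cat > chk.py <<'E'
import sys
from h import *
o=bot.get_obs();f=o["contact_force"];print("F",f.round(1),"M",o["moment"].round(2),"P",o["tool_pos"].round(1),round(o["tcp_rot"][2],3))
sys.exit(int(np.linalg.norm(f)>float(sys.argv[1]) if len(sys.argv)>1 else 0))
E
python3 - <<'E'
from h import *
p=np.load("w3.npy",allow_pickle=True).item()
im=cv2.imread("pics/w3.png").astype(int)
c=lambda x,y:((x-.5)/4+178,(y-.5)/4+60)
F=[ray(p,c(*q),70) for q in((330,225),(333,540))];M=[ray(p,c(*q),60) for q in((420,200),(416,540))];B=[ray(p,c(*q),70) for q in((152,190),(168,590))]
for A in(F,M,B): print(np.round(A,1).tolist(),"yaw",np.arctan2(-(A[0]-A[1])[0],(A[0]-A[1])[1]))
for y in(-0.10,-.08,-.09):
    n=np.array([np.cos(y),np.sin(y)]);print(y,"gap",np.mean([m[:2]@n for m in M])-np.mean([m[:2]@n for m in F]),"thick",np.mean([m[:2]@n for m in F])-np.mean([m[:2]@n for m in B]))
print("finger",[ray(p,c(x,y),z).round(1) for x,y,z in((345,378,55),(345,437,42),(333,437,60),(333,370,61))])
print("jaw end +y",ray(p,c(240,188),70).round(1), "moving end",ray(p,c(520,193),60).round(1))
E
```

```text
[[560.2, -173.6, 70.0], [553.2, -242.0, 70.0]] yaw -0.10294160979864476
[[579.9, -170.3, 60.0], [571.9, -246.3, 60.0]] yaw -0.10469208094605761
[[523.7, -162.9, 70.0], [514.0, -250.1, 70.0]] yaw -0.11143005837136806
-0.1 gap 19.112964619382183 thick 37.77243952059314
-0.08 gap 19.137531327598595 thick 37.814465898428466
-0.09 gap 19.126204275735063 thick 37.79534246088565
finger [array([ 559.1, -207.6,   55. ]), array([ 556.8, -223.2,   42. ]), array([ 555.1, -220.1,   60. ]), array([ 556.9, -204.9,   61. ])]
jaw end +y [ 542.2 -164.4   70. ] moving end [ 601.7 -171.    60. ]
```

```bash
python3 -m pendant '[[[0.05,0.3,0],[0,0,-0.04],-1],[[0.05,0.3,0],[0,0,0],-1],[[0,0.3,0],[0,0,0],-1],[[0,0.3,-0.2],[0,0,0],-1],[[0,0.07,-0.3],[0,0,0],-1],[[0,0,-0.3],[0,0,0],-1],[[0,0,-0.3],[0,0,0],-1],[[0,0,-0.2],[0,0,0],-1],[[0,0,0],[0,0,0],-1],[[0,0,0],[0,0,0],-1]]'
python3 chk.py; python3 -m pendant '[[[0,0,-0.1],[0,0,0],-1],[[0,0,-0.1],[0,0,0],-1],[[0,0,0],[0,0,0],-1],[[0,0,0],[0,0,0],-1],[[0,0,0],[0,0,0],-1],[[0,0,0],[0,0,0],-1],[[0,0,0],[0,0,0],-1],[[0,0,0],[0,0,0],-1],[[0,0,0],[0,0,0],-1],[[0,0,0],[0,0,0],-1]]'; python3 chk.py
```

```text
time: 7.75
tool_pos: [569.5, -213.1, 143.4]
tcp_rot: [-3.14, -0.0, 1.469]
contact_force: [-0.3, 0.2, -0.7]
grip_width: 11.2
finger_force: 30.0
F [-0.3  0.2 -0.7] M [-0.1   0.03 -0.03] P [ 569.5 -213.1  143.4] 1.469
time: 8.58
tool_pos: [569.8, -212.8, 138.2]
tcp_rot: [3.141, 0.0, 1.469]
contact_force: [0.6, 0.0, -1.4]
grip_width: 11.0
finger_force: 30.0
F [ 0.6  0.  -1.4] M [-0.09  0.04  0.  ] P [ 569.8 -212.8  138.2] 1.469
```

```bash
python3 -m pendant '[[[0,0,-0.08],[0,0,0],-1],[[0,0,-0.07],[0,0,0],-1],[[-0.02,0,0],[0,0,0],-1],[[-0.02,0,0],[0,0,0],-1],[[-0.02,0,0],[0,0,0],-1],[[0,0,0],[0,0,0],-1],[[0,0,0],[0,0,0],-1],[[0,0,0],[0,0,0],-1],[[0,0,0],[0,0,0],-1],[[0,0,0],[0,0,0],-1]]' >/dev/null; python3 chk.py 5 || exit
for i in 1; do python3 -m pendant '[[[-0.02,0,0],[0,0,0],-1],[[-0.02,0,0],[0,0,0],-1],[[0,0,0],[0,0,0],-1],[[0,0,0],[0,0,0],-1],[[0,0,0],[0,0,0],-1],[[0,0,0],[0,0,0],-1],[[0,0,0],[0,0,0],-1],[[0,0,0],[0,0,0],-1],[[0,0,0],[0,0,0],-1],[[0,0,0],[0,0,0],-1]]'>/dev/null; done; python3 chk.py 5 || exit
python3 -m pendant '[[[-0.03,0,0],[0,0,0],-1],[[0,0,0],[0,0,0],-1],[[0,0,0],[0,0,0],-1],[[0,0,0],[0,0,0],-1],[[0,0,0],[0,0,0],-1],[[0,0,0],[0,0,0],-1],[[0,0,0],[0,0,0],-1],[[0,0,0],[0,0,0],-1],[[0,0,0],[0,0,0],-1],[[0,0,0],[0,0,0],-1]]'>/dev/null;  python3 chk.py 5
```

```text
F [ 0.3  0.1 -1.6] M [-0.07  0.06 -0.01] P [ 568.1 -212.9  133.7] 1.469
F [-0.4  0.5 -1.2] M [-0.1   0.13 -0.  ] P [ 566.8 -212.9  133.6] 1.469
F [-0.6  0.  -1. ] M [-0.08  0.04 -0.03] P [ 565.9 -212.8  133.6] 1.469
```

```bash
python3 -m pendant '[[[-0.03,0,0],[0,0,0],-1],[[0,0,0],[0,0,0],-1],[[0,0,0],[0,0,0],-1],[[0,0,0],[0,0,0],-1],[[0,0,0],[0,0,0],-1],[[0,0,0],[0,0,0],-1],[[0,0,0],[0,0,0],-1],[[0,0,0],[0,0,0],-1],[[0,0,0],[0,0,0],-1],[[0,0,0],[0,0,0],-1]]' >/dev/null; python3 chk.py 5 || exit
python3 -m pendant '[[[-0.03,0,0],[0,0,0],-1],[[0,0,0],[0,0,0],-1],[[0,0,0],[0,0,0],-1],[[0,0,0],[0,0,0],-1],[[0,0,0],[0,0,0],-1],[[0,0,0],[0,0,0],-1],[[0,0,0],[0,0,0],-1],[[0,0,0],[0,0,0],-1],[[0,0,0],[0,0,0],-1],[[0,0,0],[0,0,0],-1]]'>/dev/null;  python3 chk.py 5
```

```text
F [-0.  -0.3 -0.8] M [-0.14  0.04  0.04] P [ 565.  -212.8  133.6] 1.469
F [ 0.5 -0.5 -1.1] M [-0.09  0.02  0.04] P [ 564.1 -212.9  133.7] 1.469
```

```bash
python3 -m pendant '[[[-0.03,0,0],[0,0,0],-1],[[0,0,0],[0,0,0],-1],[[0,0,0],[0,0,0],-1],[[0,0,0],[0,0,0],-1],[[0,0,0],[0,0,0],-1],[[0,0,0],[0,0,0],-1],[[0,0,0],[0,0,0],-1],[[0,0,0],[0,0,0],-1],[[0,0,0],[0,0,0],-1],[[0,0,0],[0,0,0],-1]]' >/dev/null; python3 chk.py 5 || exit
python3 -m pendant '[[[-0.03,0,0],[0,0,0],-1],[[0,0,0],[0,0,0],-1],[[0,0,0],[0,0,0],-1],[[0,0,0],[0,0,0],-1],[[0,0,0],[0,0,0],-1],[[0,0,0],[0,0,0],-1],[[0,0,0],[0,0,0],-1],[[0,0,0],[0,0,0],-1],[[0,0,0],[0,0,0],-1],[[0,0,0],[0,0,0],-1]]'>/dev/null;  python3 chk.py 5
```

```text
F [ 1.  -1.2 -0.4] M [-0.11 -0.11 -0.05] P [ 563.3 -212.8  133.7] 1.469
F [ 2.6  0.1 -0.2] M [-0.15 -0.25 -0.03] P [ 562.4 -212.9  133.7] 1.469
```

```bash
python3 - <<'E'
from h import *
im=bot.capture("side");p=bot.camera_params("side");x,y=proj(p,(566,-214,80)).astype(int)
cv2.imwrite("pics/s1.png",cv2.resize(im[y-60:y+50,x-70:x+70],None,fx=5,fy=5,interpolation=2))
E
```

```text
(no output)
```

View pics/s1.png

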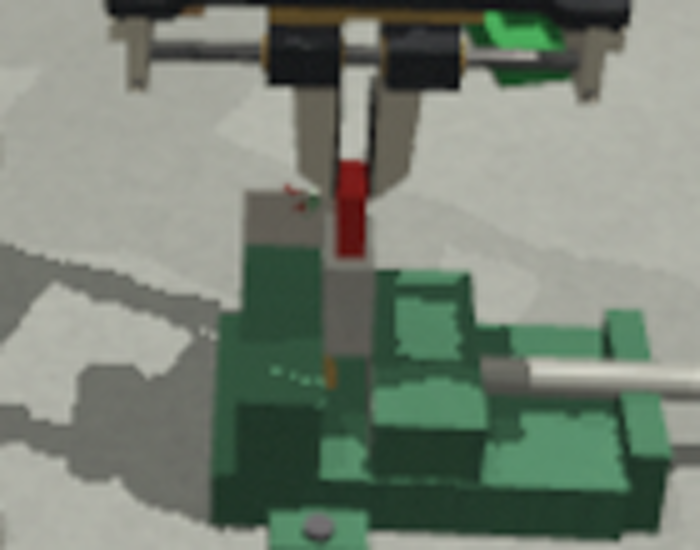

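The block (side crop columns 325–372) is against the fixed jaw and almost level with the moving jaw edge. The contact x is about 563.5. I'll back off slightly and feel downward.

```bash
python3 -m pendant '[[[0.04,0,0],[0,0,0],-1],[[0,0,-0.05],[0,0,0],-1],[[0,0,-0.05],[0,0,0],-1],[[0,0,-0.04],[0,0,0],-1],[[0,0,0],[0,0,0],-1],[[0,0,0],[0,0,0],-1],[[0,0,0],[0,0,0],-1],[[0,0,0],[0,0,0],-1],[[0,0,0],[0,0,0],-1],[[0,0,0],[0,0,0],-1]]' >/dev/null; python3 chk.py 5 || exit
python3 -m pendant '[[[0,0,-0.03],[0,0,0],-1],[[0,0,-0.02],[0,0,0],-1],[[0,0,0],[0,0,0],-1],[[0,0,0],[0,0,0],-1],[[0,0,0],[0,0,0],-1],[[0,0,0],[0,0,0],-1],[[0,0,0],[0,0,0],-1],[[0,0,0],[0,0,0],-1],[[0,0,0],[0,0,0],-1],[[0,0,0],[0,0,0],-1]]'>/dev/null;  python3 chk.py 5 || exit
python3 -m pendant '[[[0,0,-0.03],[0,0,0],-1],[[0,0,0],[0,0,0],-1],[[0,0,0],[0,0,0],-1],[[0,0,0],[0,0,0],-1],[[0,0,0],[0,0,0],-1],[[0,0,0],[0,0,0],-1],[[0,0,0],[0,0,0],-1],[[0,0,0],[0,0,0],-1],[[0,0,0],[0,0,0],-1],[[0,0,0],[0,0,0],-1]]'>/dev/null;  python3 chk.py 5
```

```text
F [ 0.5 -0.4 -2.6] M [-0.11 -0.09 -0.02] P [ 563.5 -212.8  129.5] 1.469
F [-0.7 -0.1 -1.3] M [-0.12 -0.03  0.02] P [ 563.5 -212.8  127.9] 1.469
F [ 0.4  0.2 -2.1] M [-0.14 -0.03 -0.05] P [ 563.5 -212.9  127.1] 1.469
```

```bash
python3 -m pendant '[[[0,0,-0.03],[0,0,0],-1],[[0,0,0],[0,0,0],-1],[[0,0,0],[0,0,0],-1],[[0,0,0],[0,0,0],-1],[[0,0,0],[0,0,0],-1],[[0,0,0],[0,0,0],-1],[[0,0,0],[0,0,0],-1],[[0,0,0],[0,0,0],-1],[[0,0,0],[0,0,0],-1],[[0,0,0],[0,0,0],-1]]'>/dev/null;  python3 chk.py 5 || exit
python3 -m pendant '[[[0,0,-0.03],[0,0,0],-1],[[0,0,0],[0,0,0],-1],[[0,0,0],[0,0,0],-1],[[0,0,0],[0,0,0],-1],[[0,0,0],[0,0,0],-1],[[0,0,0],[0,0,0],-1],[[0,0,0],[0,0,0],-1],[[0,0,0],[0,0,0],-1],[[0,0,0],[0,0,0],-1],[[0,0,0],[0,0,0],-1]]'>/dev/null;  python3 chk.py 5 || exit
python3 -m pendant '[[[0,0,-0.03],[0,0,0],-1],[[0,0,0],[0,0,0],-1],[[0,0,0],[0,0,0],-1],[[0,0,0],[0,0,0],-1],[[0,0,0],[0,0,0],-1],[[0,0,0],[0,0,0],-1],[[0,0,0],[0,0,0],-1],[[0,0,0],[0,0,0],-1],[[0,0,0],[0,0,0],-1],[[0,0,0],[0,0,0],-1]]'>/dev/null;  python3 chk.py 5
```

```text
F [-0.5 -0.  -1.2] M [-0.09 -0.03  0.  ] P [ 563.5 -212.8  126.1] 1.469
F [-0.4 -0.5 -2.1] M [-0.08 -0.08 -0.  ] P [ 563.5 -212.8  125.2] 1.469
F [ 0.3 -0.6 -0.6] M [-0.07 -0.08  0.  ] P [ 563.5 -212.8  124.3] 1.469
```

Red is below the moving jaw's lip without resistance, so I'll keep feeling down.

```bash
python3 -m pendant '[[[0,0,-0.01],[0,0,0],-1],[[0,0,-0.01],[0,0,0],-1],[[0,0,-0.01],[0,0,0],-1],[[0,0,-0.01],[0,0,0],-1],[[0,0,-0.01],[0,0,0],-1],[[0,0,-0.01],[0,0,0],-1],[[0,0,-0.01],[0,0,0],-1],[[0,0,0],[0,0,0],-1],[[0,0,0],[0,0,0],-1],[[0,0,0],[0,0,0],-1]]'>/dev/null;  python3 chk.py 6 || exit
python3 -m pendant '[[[0,0,-0.01],[0,0,0],-1],[[0,0,-0.01],[0,0,0],-1],[[0,0,-0.01],[0,0,0],-1],[[0,0,-0.01],[0,0,0],-1],[[0,0,-0.01],[0,0,0],-1],[[0,0,-0.01],[0,0,0],-1],[[0,0,-0.01],[0,0,0],-1],[[0,0,0],[0,0,0],-1],[[0,0,0],[0,0,0],-1],[[0,0,0],[0,0,0],-1]]'>/dev/null;  python3 chk.py 6 || exit
python3 -m pendant '[[[0,0,-0.01],[0,0,0],-1],[[0,0,-0.01],[0,0,0],-1],[[0,0,-0.01],[0,0,0],-1],[[0,0,-0.01],[0,0,0],-1],[[0,0,-0.01],[0,0,0],-1],[[0,0,-0.01],[0,0,0],-1],[[0,0,-0.01],[0,0,0],-1],[[0,0,0],[0,0,0],-1],[[0,0,0],[0,0,0],-1],[[0,0,0],[0,0,0],-1]]'>/dev/null;  python3 chk.py 6
```

```text
F [1.4 0.3 1. ] M [-0.12 -0.17  0.03] P [ 563.7 -212.9  122.4] 1.469
F [0.9 0.5 3.7] M [-0.09 -0.2   0.  ] P [ 563.6 -212.9  120.2] 1.469
F [ 0.8 -0.4  4.2] M [-0.05 -0.23 -0.01] P [ 563.5 -212.9  118. ] 1.469
```

```bash
python3 -m pendant '[[[0,0,-0.01],[0,0,0],-1],[[0,0,-0.01],[0,0,0],-1],[[0,0,-0.01],[0,0,0],-1],[[0,0,-0.01],[0,0,0],-1],[[0,0,-0.01],[0,0,0],-1],[[0,0,-0.01],[0,0,0],-1],[[0,0,-0.01],[0,0,0],-1],[[0,0,0],[0,0,0],-1],[[0,0,0],[0,0,0],-1],[[0,0,0],[0,0,0],-1]]'>/dev/null;  python3 chk.py 7 || exit
python3 -m pendant '[[[0,0,-0.01],[0,0,0],-1],[[0,0,-0.01],[0,0,0],-1],[[0,0,-0.01],[0,0,0],-1],[[0,0,-0.01],[0,0,0],-1],[[0,0,-0.01],[0,0,0],-1],[[0,0,-0.01],[0,0,0],-1],[[0,0,-0.01],[0,0,0],-1],[[0,0,0],[0,0,0],-1],[[0,0,0],[0,0,0],-1],[[0,0,0],[0,0,0],-1]]'>/dev/null;  python3 chk.py 7 || exit
python3 -m pendant '[[[0,0,-0.01],[0,0,0],-1],[[0,0,-0.01],[0,0,0],-1],[[0,0,-0.01],[0,0,0],-1],[[0,0,-0.01],[0,0,0],-1],[[0,0,-0.01],[0,0,0],-1],[[0,0,-0.01],[0,0,0],-1],[[0,0,-0.01],[0,0,0],-1],[[0,0,0],[0,0,0],-1],[[0,0,0],[0,0,0],-1],[[0,0,0],[0,0,0],-1]]'>/dev/null;  python3 chk.py 7
```

```text
F [ 0.3 -0.3  4.1] M [-0.16 -0.2  -0.04] P [ 563.5 -212.8  115.8] 1.469
F [ 1.2 -0.7  3.8] M [-0.13 -0.25 -0.07] P [ 563.5 -212.8  113.7] 1.469
F [0.6 0.1 3. ] M [-0.15 -0.14 -0.05] P [ 563.5 -212.8  111.6] 1.469
```

```bash
python3 -m pendant '[[[0,0,-0.01],[0,0,0],-1],[[0,0,-0.01],[0,0,0],-1],[[0,0,-0.01],[0,0,0],-1],[[0,0,-0.01],[0,0,0],-1],[[0,0,-0.01],[0,0,0],-1],[[0,0,-0.01],[0,0,0],-1],[[0,0,-0.01],[0,0,0],-1],[[0,0,-0.01],[0,0,0],-1],[[0,0,-0.01],[0,0,0],-1],[[0,0,0],[0,0,0],-1]]'>/dev/null;  python3 chk.py 7 || exit
python3 -m pendant '[[[0,0,-0.01],[0,0,0],-1],[[0,0,-0.01],[0,0,0],-1],[[0,0,-0.01],[0,0,0],-1],[[0,0,-0.01],[0,0,0],-1],[[0,0,-0.01],[0,0,0],-1],[[0,0,-0.01],[0,0,0],-1],[[0,0,-0.01],[0,0,0],-1],[[0,0,-0.01],[0,0,0],-1],[[0,0,-0.01],[0,0,0],-1],[[0,0,0],[0,0,0],-1]]'>/dev/null;  python3 chk.py 7 || exit
python3 -m pendant '[[[0,0,-0.01],[0,0,0],-1],[[0,0,-0.01],[0,0,0],-1],[[0,0,-0.01],[0,0,0],-1],[[0,0,-0.01],[0,0,0],-1],[[0,0,-0.01],[0,0,0],-1],[[0,0,-0.01],[0,0,0],-1],[[0,0,-0.01],[0,0,0],-1],[[0,0,-0.01],[0,0,0],-1],[[0,0,-0.01],[0,0,0],-1],[[0,0,0],[0,0,0],-1]]'>/dev/null;  python3 chk.py 7 || exit
python3 -m pendant '[[[0,0,-0.01],[0,0,0],-1],[[0,0,-0.01],[0,0,0],-1],[[0,0,-0.01],[0,0,0],-1],[[0,0,-0.01],[0,0,0],-1],[[0,0,-0.01],[0,0,0],-1],[[0,0,-0.01],[0,0,0],-1],[[0,0,-0.01],[0,0,0],-1],[[0,0,-0.01],[0,0,0],-1],[[0,0,-0.01],[0,0,0],-1],[[0,0,0],[0,0,0],-1]]'>/dev/null;  python3 chk.py 7
```

```text
F [ 1.  -0.5  2.1] M [-0.09 -0.17 -0.07] P [ 563.5 -212.8  108.9] 1.469
F [ 2.2 -1.6  2.1] M [-0.16 -0.23 -0.03] P [ 563.5 -212.8  106.2] 1.469
F [ 1.2 -0.4  1.6] M [-0.14 -0.14 -0.03] P [ 563.5 -212.8  103.5] 1.469
F [ 0.9 -0.6  1.1] M [-0.2  -0.16 -0.03] P [ 563.5 -212.8  100.9] 1.469
```

```bash
python3 -m pendant '[[[0,0,-0.01],[0,0,0],-1],[[0,0,-0.01],[0,0,0],-1],[[0,0,-0.01],[0,0,0],-1],[[0,0,-0.01],[0,0,0],-1],[[0,0,-0.01],[0,0,0],-1],[[0,0,0],[0,0,0],-1],[[0,0,0],[0,0,0],-1],[[0,0,0],[0,0,0],-1],[[0,0,0],[0,0,0],-1],[[0,0,0],[0,0,0],-1]]'>/dev/null;  python3 chk.py 6 || exit
python3 -m pendant '[[[0,0,-0.01],[0,0,0],-1],[[0,0,-0.01],[0,0,0],-1],[[0,0,-0.01],[0,0,0],-1],[[0,0,0],[0,0,0],-1],[[0,0,0],[0,0,0],-1],[[0,0,0],[0,0,0],-1],[[0,0,0],[0,0,0],-1],[[0,0,0],[0,0,0],-1],[[0,0,0],[0,0,0],-1],[[0,0,0],[0,0,0],-1]]'>/dev/null;  python3 chk.py 6 || exit
python3 -m pendant '[[[0,0,-0.01],[0,0,0],-1],[[0,0,-0.01],[0,0,0],-1],[[0,0,-0.01],[0,0,0],-1],[[0,0,0],[0,0,0],-1],[[0,0,0],[0,0,0],-1],[[0,0,0],[0,0,0],-1],[[0,0,0],[0,0,0],-1],[[0,0,0],[0,0,0],-1],[[0,0,0],[0,0,0],-1],[[0,0,0],[0,0,0],-1]]'>/dev/null;  python3 chk.py 6
```

```text
F [ 0.8 -0.5  1.6] M [-0.21 -0.24 -0.02] P [ 563.5 -212.9   99.4] 1.469
F [ 1.3 -0.2  1.6] M [-0.18 -0.22 -0.  ] P [ 563.5 -212.9   98.5] 1.469
F [ 1.4 -0.   2. ] M [-0.12 -0.28 -0.03] P [ 563.5 -212.9   97.6] 1.469
```

```bash
python3 -m pendant '[[[0,0,-0.01],[0,0,0],-1],[[0,0,-0.01],[0,0,0],-1],[[0,0,0],[0,0,0],-1],[[0,0,0],[0,0,0],-1],[[0,0,0],[0,0,0],-1],[[0,0,0],[0,0,0],-1],[[0,0,0],[0,0,0],-1],[[0,0,0],[0,0,0],-1],[[0,0,0],[0,0,0],-1],[[0,0,0],[0,0,0],-1]]'>/dev/null;  python3 chk.py 6 || exit
python3 -m pendant '[[[0,0,-0.01],[0,0,0],-1],[[0,0,-0.01],[0,0,0],-1],[[0,0,0],[0,0,0],-1],[[0,0,0],[0,0,0],-1],[[0,0,0],[0,0,0],-1],[[0,0,0],[0,0,0],-1],[[0,0,0],[0,0,0],-1],[[0,0,0],[0,0,0],-1],[[0,0,0],[0,0,0],-1],[[0,0,0],[0,0,0],-1]]'>/dev/null;  python3 chk.py 6 
```

```text
F [ 1.5 -0.2  6. ] M [-0.18 -0.25  0.03] P [ 563.8 -213.    97.5] 1.469
```

Red has reached the bed (force step at TCP z 97.5, which matches 30 + 68). I'll release it, retreat toward the rack and read the dial.

```bash
python3 -m pendant '[[[0,0,0.02],[0,0,0],0],[[0,0,0],[0,0,0],0],[[0,0,0],[0,0,0],0],[[0,0,0],[0,0,0],0],[[0,0,0],[0,0,0],0],[[0,0,0],[0,0,0],0],[[0,0,0.3],[0,0,0],0.5],[[0,0,0.6],[0,0,0],0.5],[[0,0,1],[0,0,0],0.5],[[0,0,1],[0,0,0],0.5]]'
python3 -m pendant '[[[0,0,0.6],[0,0,0],0.5],[[0,0.6,0],[0,0,0],0.5],[[0,0.9,0],[0,0,0],0.5],[[0,0.9,0],[0,0,0],0.5],[[0,0.9,0],[0,0,0],0.5],[[0,0.9,0],[0,0,0],0.5],[[0,0.9,0],[0,0,0],0.5],[[0,0.5,0],[0,0,0],0.5],[[0,0,0],[0,0,0],0.5],[[0,0,0],[0,0,0],0.5]]'
python3 - <<'E'
from h import *
p=bot.camera_params("wrist");w=bot.capture("wrist");s=bot.capture("side");ps=bot.camera_params("side")
x,y=proj(p,(556,-195,80)).astype(int);print(x,y,w.shape)
y0=min(max(y-40,0),330);a=cv2.resize(w[y0:y0+90,x-60:x+60],None,fx=6,fy=6,interpolation=2)[:, :400*2]
u,v=proj(ps,(560,-190,80)).astype(int);b=cv2.resize(s[v-35:v+35,u-45:u+45],None,fx=6,fy=6,interpolation=2)
o=np.vstack([cv2.resize(a,(480,360)),np.zeros((0,480,3),np.uint8)]);b=cv2.resize(b,(309,240))
c=np.zeros((360,790,3),np.uint8);c[:,:480]=o;c[:240,481:]=b;cv2.imwrite("pics/d1.png",c);cv2.imwrite("pics/w4.png",w);cv2.imwrite("pics/s2.png",s)
E
```

```text
time: 31.97
tool_pos: [563.0, -212.6, 185.5]
tcp_rot: [-3.14, -0.001, 1.469]
contact_force: [1.5, 0.3, -0.2]
grip_width: 66.5
finger_force: 0.0
time: 32.8
tool_pos: [563.6, -44.4, 203.3]
tcp_rot: [3.141, 0.0, 1.471]
contact_force: [1.3, 0.1, 0.1]
grip_width: 68.8
finger_force: 0.0
282 332 (420, 560, 3)
```

View pics/d1.png

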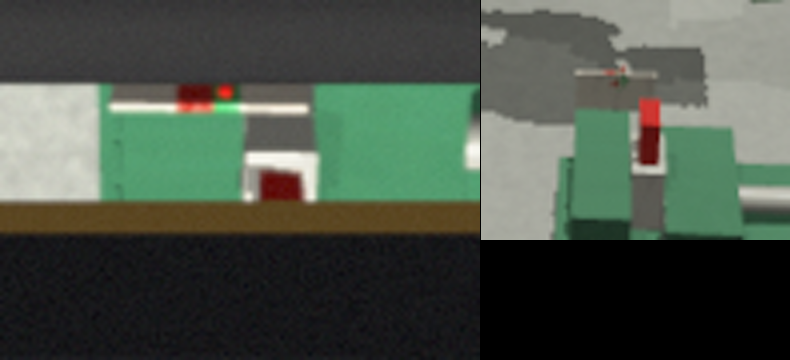

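The pointer (225,93) has moved from the red patch onto the green one beside it, and the red block sits low between the jaws. I'll do a quick numeric check of its height and mid-jaw position from the top and side pictures.

```bash
python3 - <<'E'
from h import *
from numpy.linalg import lstsq
t=bot.capture("top");s=cv2.imread("pics/s2.png");pt=bot.camera_params("top");ps=bot.camera_params("side")
def red(im,p,box):
    c=proj(p,(564,-214,95));h=cv2.cvtColor(im,cv2.COLOR_BGR2HSV);m=(cv2.inRange(h,(0,150,50),(8,255,255))|cv2.inRange(h,(174,150,50),(180,255,255)))
    k=np.zeros_like(m);x,y=c.astype(int);k[y-box:y+box,x-box:x+box]=255;m&=k
    c=max(cv2.findContours(m,0,2)[0],key=cv2.contourArea);return cv2.boundingRect(c)
bt=red(t,pt,14);bs=red(s,ps,16);print(bt,bs)
print("top exp corners",[proj(pt,(564+a,-214+b,z)).round(1).tolist() for a,b,z in((6,12,108),(6,-12,108),(-6,12,108),(-6,12,76))])
print("side exp: top far, bottom near",[proj(ps,q).round(1).tolist() for q in((564,-202,108),(564,-226,76),(558,-226,90),(570,-226,90))])
print("top-face centre ray z108",ray(pt,(bt[0]+bt[2]/2,bt[1]+2),108).round(1))
o=bot.get_obs();print(o["time"])
E
```

```text
(361, 180, 11, 7) (316, 258, 6, 19)
top exp corners [[361.7, 180.6], [371.0, 180.3], [362.0, 185.1], [360.1, 187.9]]
side exp: top far, bottom near [[318.3, 257.9], [319.1, 277.4], [316.5, 272.3], [322.3, 272.0]]
top-face centre ray z108 [ 566.  -214.2  108. ]
32.95
```

The red block's pixels match a block seated at z = 30 and y ≈ −214 to within a pixel, so I'm handing in.

```bash
python3 -c "
from plant import bot
print(bot.close_job())"
```

```text
the job is handed in; nothing more can be done
None
```

The red block (20 mm) stands released and upright on the vise bed, midway along the jaws, with the dial pointer on green; force readings stayed around 6 N or below, the other three blocks never left the rack, and I did not try green (22.5 mm) because the dial read snug and the gap measured about 19 to 20 mm.

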